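Clamp the pipe and hold the magnifier over its socket

ROBOT

A 6-joint arm with a two-finger parallel gripper is mounted at the origin on the work surface. World frame = base frame: x ahead of the robot, y to its left, z up, the work surface at z = 0. Lengths are in m, angles in rad, forces in N, time in s.
With the tool pointing down it reaches from about 0.3 to 0.825 m from the base axis. Payload 5.4 kg.
Tool frame: the origin (TCP) lies on the centre line of the jaws, within the pads' length; the fingertips stand 14 mm ahead of it and the grasp point (between the pads) lies 5 mm behind it; z points along the fingers, y is the line along which they close (so a half turn about z gives the same grasp; the last joint's range is limited). The gripper opens to 92 mm and grips with 3 to 60 N. Pads are 20 mm wide; open, the fingers measure 128 mm over their backs; the gripper's body (75 mm by 189 mm) begins 69 mm behind the grasp point.
Start: joints at [0.949, 0.158, 1.597, -0, 1.386, -0.21], TCP at [0.23, 0.527, 0.229] pointing down, gripper open.
Joint ranges: [-2.91, 2.91], [-0.94, 2.29], [0.18, 2.7], [-1.29, 4.43], [0.17, 2.64], [-3, 3]. Speed limits (rad/s): [2.57, 2.57, 3.14, 3.14, 3.14, 3.14].

INTERFACE

Orientations are given as a unit quaternion [x, y, z, w].
In Python, from workcell import sensors, viewer, arm gives the robot as it stands.
- The arm moves only by the tool send_rows, never from a script. Its argument "deltas" is text: rows parted by semicolons, each of 5 numbers parted by spaces: the shift along the world's x, y, z in cm, then the turn about the world's z in rad, then the closure, from -1 (fully open) to 1 (shut). In form: x y z spin gripper; .... A call has 1 to 5 rows; each row shifts and turns the commanded pose from where the row before left it; what a row does not reach is not made up. A row lasts 1/8 s, in which the tool goes at most 62.5 mm and 10.7 degrees, less where a joint would pass 70% of its speed; a pose out of reach is approached as far as the arm can. A call is refused whole if a number of a shift passes 6.25 or a number of a turn 0.188, either way. A call with a gripper value outside its range is refused whole. The fingers move at their own pace and stop on an object; the grip force is fixed at half the most. Time passes only in rows, so rows that do not move let the fingers close. It gives the time, the measured TCP pose, the force, the opening and the grip force at its end, in the units of the state.
- sensors.sense(): the state, without advancing time (a new reading comes with each control period).
- viewer.get_image(name): name is "side" or "top" or "wrist"; returns a dict with "img" (384x512x3 uint8, blue, green, red), "K" (3x3 intrinsics, pixels), "xyz" and "orientation" of the camera in the world; the wrist camera has in their place "tool_from_camera" (4x4, takes a point from camera to tool coordinates, whose origin is the TCP and whose axes are the flange's). Camera axes: x right, y down, z forward; pixel columns grow to the right and rows downward; lengths in m; the calibration is good to about 2 mm. A picture is of the moment at which its call begins: read the wrist's pose just before it. There is no depth.
- arm.close_job(): hands the job in; it is judged then, once.
The state is a dict: "clock": time; "joints": joint angles; "qd": joint speeds; "effort": joint torques, N m; "ee_pos": TCP position; "eef_rot": TCP orientation; "force": force on the tool from outside, world axes, zero at the start; "torque": the same for the moment, N m; "gripper_width": finger opening in m; "gripper_force": force on a finger pad.
Only numpy, scipy, OpenCV 4.12 (cv2) and the standard library are available. Lean on these libraries where they do the work, as an engineer would, in place of code of your own. Each camera call takes 0.05 s, during which the arm holds its last target. There are 200 camera calls.

TASK

Goods-in inspection: turn the vise's T-bar clockwise (seen from above) until it goes solid and the upper jaw grips the pipe. Then pick up the magnifier by its handle, carry it over the stock on the bench and hold it level, centred over the mouth of the welded socket and about 2 cm above it, so that I can check the thread; finish while still holding it there, perfectly still. Do not let the magnifier touch the pipe or the vise, do not shift the pipe, and leave the spool, carton, wrench and coupling where they are.

Things in the scene. Friction and masses are not known exactly. Their poses are not given: they have to be found in the camera images.
- vise: Dark iron yoke pipe vise bolted to the bench. Origin at the bench surface under the screw axis; its y axis is the direction of the pipe, its z is up. Base 160 mm along x by 100 mm along y; the yoke (an upright arch in its x-z plane) is 120 mm wide and 24 mm thick, the boss on top of it (38 mm diameter) reaches 200 mm above the bench
- jaw: Upper V jaw with the screw, steel, 46 mm long along the pipe; it slides straight down inside the yoke, 5 mm for each full turn of the T-bar. Origin on the screw axis, at the height of the pipe's axis once it is down on the pipe
- tbar (a joint): Turn of the T-bar (rad): 0 fully open, grows as it is turned clockwise seen from above. The jaw meets the pipe at about 6.3 and the bar goes solid (hard stop) at 7.2, when it lies across the pipe. It starts between 0 and 3, turns against a friction of 0.25 N m (about 4 N at 65 mm from the axis), and stays where it is left
- bar_mid (a point): Middle of the T-bar, on the vertical screw axis, about 247 mm above the bench when open, falling 5 mm a turn. The steel bar is level, 12 mm thick, with a screw head of 29 mm diameter reaching 17 mm above and below the bar's centre line
- bar_end (a point): Centre of the 20 mm ball on one end of the T-bar, 83 mm from the screw axis; the other end has the same ball on the opposite side
- pipe: Steel pipe, 34 mm diameter, 240 mm long, lying loose and level in the vise's lower V jaw with its axis 95 mm above the bench. Origin at the middle of its axis, its y along the pipe, z up. A socket is welded on top of it at y = -80 mm
- socket_mouth (a point): Centre of the open top of the welded socket (half coupling, 31 mm outside, 22 mm bore), 33 mm above the pipe's axis, about 128 mm above the bench
- magnifier: Hand magnifier lying flat on the bench, 150 g: round black handle 20 mm in diameter along its x axis from x = -58 to +44 mm, its centre line 10 mm above the underside; a short 15 mm neck; round lens in a steel frame, 76 mm in diameter and 10 mm thick, centred at x = +95 mm. Origin on the underside below the handle, z up; the centre of mass lies at about x = +40 mm
- grip (a point): On the handle's centre line, at x = +22 mm: a good place to grip, across the handle
- lens (a point): Centre of the lens, half way through the 10 mm thick frame (5 mm above the frame's underside), at x = +95 mm of the magnifier
- spool: Bystander: spool of red wire standing upright, black flanges, 100 mm diameter, 100 mm high, 2.4 kg; origin at the centre of its underside; spool and carton stand side by side between the magnifier and the vise
- carton: Bystander: open cardboard carton of steel fittings, 170 x 120 x 85 mm with its long flaps folded down outside (160 mm over them), 2.5 kg; origin at the centre of its underside
- wrench: Bystander: steel wrench 220 mm long lying on the bench
- coupling: Bystander: steel pipe coupling standing on end, 47 mm diameter, 44 mm high; origin at the centre of its underside
There are look-alikes about, which are no part of the job. What is shaped like the magnifier but red is not meant. What is shaped like the pipe but yellow is not meant.

How it is judged:
On the way, in this order (a step that is already met when the one before it is completed fails the run):
1. the T-bar is turned home and the upper jaw grips the pipe (value of joint tbar above 6.9 rad and contact force between jaw and pipe above 25 N), for 0.2 s.
2. the magnifier is held in the fingers, clear of the bench (contact force between the fingers and magnifier above 1 N and height (world z) of each of lens, grip above 0.05 m), for 0.2 s.
At the end, for the whole second after the job is handed in: T-bar home (over 6.9 rad), jaw pressing on the pipe (over 25 N); magnifier held in the fingers, still, level within 0.17 rad, lens centre within 10 mm of the socket axis and 13 to 40 mm above its mouth, touching neither pipe nor vise; pipe within 10 mm, bystanders within 15 mm of their start (all of step 1 and horizontal distance between lens and socket_mouth below 0.01 m and z of lens in the frame of socket_mouth between 0.013 and 0.04 m and angle between lens's own z axis and vertical below 0.17 rad and linear speed of magnifier below 0.02 m/s and angular speed of magnifier below 0.15 rad/s and contact force between the fingers and magnifier above 1 N and contact force between magnifier and pipe below 0.1 N and contact force between magnifier and vise below 0.1 N and distance of pipe from where it was at the start of the episode below 0.01 m and distance of each of spool, carton, wrench, coupling from where it was at the start of the episode below 0.015 m); the arm keeps its last pose, push and grip.
It fails at once if the magnifier touches the pipe or the vise (contact force between magnifier and pipe above 1 N or contact force between magnifier and vise above 1 N).
It fails at once if the pipe is shifted in the vise (distance of pipe from where it was at the start of the episode above 0.01 m).
It fails at once if a bystander is pushed out of its place (distance of any of spool, carton, wrench, coupling from where it was at the start of the episode above 0.015 m).
It also fails if it takes over 61 s, if anything falls off the work surface, if the arm or the gripper's body presses on something with over 40 N, if the wrist force passes 120 N, or if a joint passes its speed limit or range.

## Working session

There is one attempt and no reset: what is moved stays moved. The work goes in short steps, Python scripts to look and compute and a tool call to move; the robot and the scene stay as the last step left them, time stands still between calls to the robot, and variables do not carry over. Pictures are saved under pics/ and viewed, at most 13 in all, crops included, and the job is handed in when it is done.

Besides the shell and the picture viewer there is one more tool, called after "Request:" by a JSON object that holds its "op" and its "data", one argument or row to a line. send_rows: Moves the arm, as the interface text tells. Its arguments: {"type":"object","properties":{"deltas":{"type":"string"}},"required":["deltas"]}

```bash
mkdir -p pics
cat > h.py <<'E'
import numpy as np, cv2
from scipy.spatial.transform import Rotation as R
from workcell import sensors, viewer, arm
def cam(name):
    s=sensors.sense(); d=viewer.get_image(name)
    if name=="wrist":
        T=np.eye(4);T[:3,:3]=R.from_quat(s["eef_rot"]).as_matrix();T[:3,3]=s["ee_pos"]
        T=T@np.array(d["tool_from_camera"]); Rm,p=T[:3,:3],T[:3,3]
    else: Rm,p=R.from_quat(d["orientation"]).as_matrix(),np.array(d["xyz"])
    return d["img"],np.array(d["K"]),Rm,p
def ray(c,uv):
    _,K,Rm,p=c; return p,Rm@np.linalg.solve(K,[uv[0],uv[1],1.])
def onz(c,uv,z):
    p,d=ray(c,uv); return p+d*(z-p[2])/d[2]
def tri(rays):
    A=0;b=0
    for p,d in rays:
        d=d/np.linalg.norm(d);P=np.eye(3)-np.outer(d,d);A=A+P;b=b+P@p
    x=np.linalg.solve(A,b); return x,[np.linalg.norm(np.cross(d/np.linalg.norm(d),x-p)) for p,d in rays]
def proj(c,X):
    _,K,Rm,p=c; q=K@(Rm.T@(np.array(X)-p)); return q[:2]/q[2]
def save(c,fn): 
    import pickle; pickle.dump(c,open(fn+'.pkl','wb')); cv2.imwrite('pics/'+fn+'.png',c[0])
def load(fn):
    import pickle; return pickle.load(open(fn+'.pkl','rb'))
E
python3 - <<'E'
from h import *
for n in("side","top"):
    c=cam(n); save(c,n+"0"); print(n,c[3],c[2][:,2],c[1][0,0])
s=sensors.sense(); print({k:np.round(s[k],3) for k in s})
a=np.hstack([cv2.imread('pics/top0.png')])
E
```

```text
side [-0.02561178 -0.82201261  0.82114639] [ 0.46760168  0.67931906 -0.56557429] 460.5217831888904
top [ 0.34541456 -0.02326659  1.31991563] [ 0.1519639   0.02259962 -0.98812764] 392.9616193547311
{'clock': np.float64(0.1), 'joints': array([ 0.949,  0.159,  1.598, -0.   ,  1.386, -0.21 ]), 'qd': array([-0.001, -0.   , -0.002, -0.001,  0.   , -0.001]), 'effort': array([ 0.0000e+00, -3.8651e+01, -3.2296e+01,  7.0000e-02,  3.4000e-02,
       -0.0000e+00]), 'ee_pos': array([0.23 , 0.526, 0.228]), 'eef_rot': array([ 0.204,  0.979, -0.001, -0.   ]), 'force': array([-0.206, -0.538,  0.186]), 'torque': array([0.019, 0.036, 0.072]), 'gripper_force': np.float64(0.0), 'gripper_width': np.float64(0.092)}
```

View pics/top0.png

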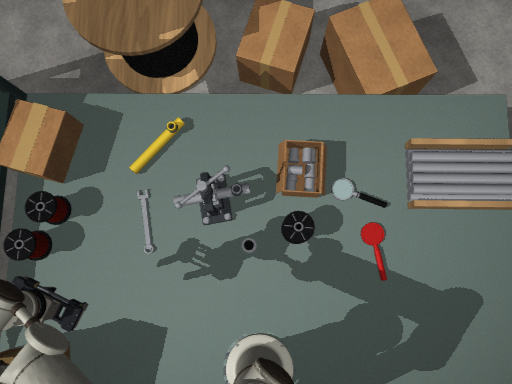

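View pics/side0.png

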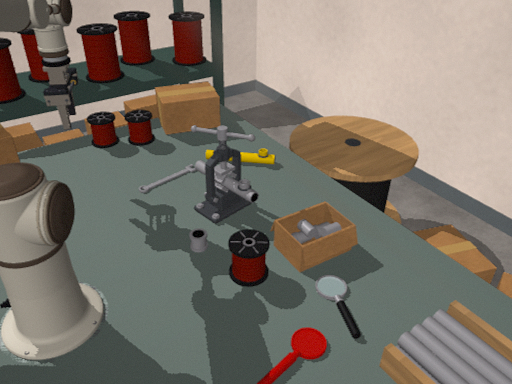

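Top view: robot base is at the bottom (260,365), image up is +x and left is +y. The vise is at (212,195), with the pipe running from (178,203) to (243,188) and the socket near (237,189). Two things are magnifier-shaped: the black-handled one at (345,189)–(385,203), and a red one at (373,233) that is the decoy. The yellow pipe at (157,145) is also a decoy. I'll confirm this in one enlarged crop.

Run:
```python
from h import *
t=load('top0')[0]; s=load('side0')[0]
f=lambda im,x,y,w,h:cv2.resize(im[y:y+h,x:x+w],(400,300),interpolation=cv2.INTER_CUBIC)
cv2.imwrite('pics/crops.png',np.vstack([np.hstack([f(t,165,150,100,75),f(s,130,115,140,105)]),np.hstack([f(t,310,160,100,75),f(s,290,265,100,75)])]))
```

```text
(no output)
```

View pics/crops.png

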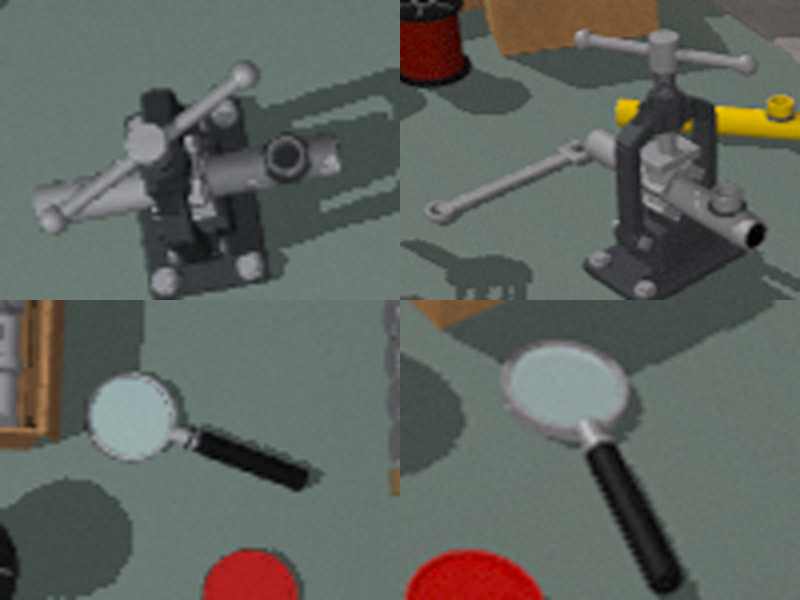

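The crops confirm the black-handled magnifier, lens at top (343,189) and side (331,287). The T-bar balls are at top (226.5,169) and (178,204.5). The socket is at top (236.5,189). Next I'll triangulate.

Run:
```python
from h import *
t=load('top0'); s=load('side0')
P={}
for n,a,b in [('ballA',(226.5,168.75),(251.8,137.4)),('ballB',(178.25,204.5),(194.1,129)),('head',(202,186.25),(222.4,131)),('socket',(236.5,189.25),(244.5,180.8)),
 ('lens',(343.25,189.25),(331.5,287)),('hend',(385.75,205.25),(357,336.25)),('hstart',(359.25,195.25),(340,303))]:
    x,e=tri([ray(t,a),ray(s,b)]); P[n]=x; print(n,x.round(4),np.round(e,4))
d=P['ballA']-P['ballB']; print('bar len',np.linalg.norm(d),'ang',np.degrees(np.arctan2(d[1],d[0])), 'mid',(P['ballA']+P['ballB'])/2)
d=P['lens']-P['hend'];print('mag',np.linalg.norm(d),np.degrees(np.arctan2(d[1],d[0])))
# pipe direction in top at z .095
a=onz(t,(165+40/4,150+205/4),.095);b=onz(t,(165+335/4,150+155/4),.095);print('pipe ends',a,b,np.linalg.norm(a-b),np.degrees(np.arctan2(*(a-b)[[1,0]])))
# spool, carton, wrench, coupling, red
for n,uv,z in [('spool',(298,227),.1),('cartonTL',(280,141),.085),('cartonTR',(326,141),.085),('cartonBL',(279,195),.085),('cartonBR',(325,195),.085),('coupling',(249,245),.044),('w1',(143,192),.01),('w2',(149,250),.01),('red',(373,233),.01),('yoke',(207,200),.18)]: print(n,onz(t,uv,z).round(3))
```

```text
ballA [0.594  0.0926 0.2469] [0.0001 0.0001]
ballB [0.4909 0.2248 0.2442] [0.0009 0.0009]
head [0.5423 0.1589 0.2519] [0.0002 0.0002]
socket [0.5568 0.0723 0.1323] [0.0006 0.0006]
lens [ 0.5814 -0.2778  0.008 ] [0.0008 0.0008]
hend [ 0.5283 -0.418   0.0094] [0.0007 0.0007]
hstart [ 0.5605 -0.3298  0.0126] [0.001 0.001]
bar len 0.16766647664921 ang -52.05727712839187 mid [0.54243701 0.15874458 0.2455186 ]
mag 0.14991854267772614 69.26689167274975
pipe ends [0.52227818 0.26961893 0.095     ] [0.56486791 0.03672779 0.095     ] 0.236753393193795 100.36339356321575
spool [ 0.445 -0.118  0.1  ]
cartonTL [ 0.725 -0.062  0.085]
cartonTR [ 0.726 -0.211  0.085]
cartonBL [ 0.547 -0.059  0.085]
cartonBR [ 0.549 -0.205  0.085]
coupling [0.39  0.035 0.044]
w1 [0.565 0.401 0.01 ]
w2 [0.37  0.369 0.01 ]
red [ 0.436 -0.373  0.01 ]
yoke [0.515 0.155 0.18 ]
```

Triangulation agrees with the text: bar length 168 mm, bar at 245 mm height, socket mouth about 130 mm, magnifier flat on the bench. The screw axis is at (0.542, 0.159). The bar lies at 128°, so tbar is about 2.0 and about 5.2 rad of clockwise turn remains. Plan: centre the open gripper over the screw and push both arms of the bar with the two fingers as a pure couple, starting from tool-y yaw of about 2.75 rad.

Request:
{"op": "send_rows", "data": {
  "deltas": "0 0 4.2 0.177 -1; 3.5 -4 4 0.177 -1; 3.5 -4 0 0.177 -1; 3.5 -4.1 0 0.177 -1; 3.5 -4.1 0 0.177 -1"
}}

```text
clock: 0.72
ee_pos: [0.367, 0.368, 0.3078]
eef_rot: [-0.233, 0.973, -0.0, -0.0]
force: [0.5, 0.2, -0.6]
gripper_width: 0.0918
gripper_force: 0.0
```

Request:
{"op": "send_rows", "data": {
  "deltas": "3.5 -4.1 0 0.177 -1; 3.5 -4.1 0 0.177 -1; 3.5 -4.1 0 0.177 -1; 3.5 -4.1 0 0.177 -1; 3.2 -4.1 0 0 -1"
}}

```text
clock: 1.35
ee_pos: [0.5379, 0.1645, 0.3077]
eef_rot: [-0.551, 0.835, 0.0, -0.0]
force: [0.3, 0.4, 0.2]
gripper_width: 0.092
gripper_force: 0.0
```

Request:
{"op": "send_rows", "data": {
  "deltas": "0 0 0 0 -1; 0 0 0 0 -1"
}}

```text
clock: 1.6
ee_pos: [0.5366, 0.1665, 0.3077]
eef_rot: [-0.55, 0.835, 0.001, -0.0]
force: [0.5, -0.1, 0.5]
gripper_width: 0.0917
gripper_force: 0.0
```

Run:
```python
from h import *
s=sensors.sense(); m=R.from_quat(s["eef_rot"]).as_matrix(); print(s['clock'],s["ee_pos"],s["joints"],np.arctan2(m[1,1],m[0,1]))
c=cam("wrist"); save(c,"w1")
for X in [(.5424,.1587,.2455),(.594,.0926,.2469),(.4909,.2248,.2442)]: print(proj(c,X))
```

```text
1.6 [0.53661998 0.1664627  0.3077404 ] [ 8.54501150e-02  8.36256554e-02  1.52348285e+00  5.09492668e-04
  1.53568605e+00 -2.65063967e+00] 2.7360715183437057
[245.24726058 204.54327762]
[146.24352475 153.40139709]
[334.6090143 250.8454054]
```

View pics/w1.png

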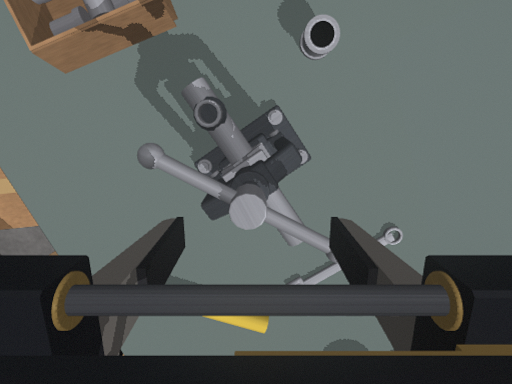

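The wrist view shows the bar, with its ball at (150,155) and the screw head top at (248,211), within 2 mm of prediction. The fingers are about 0.5 rad to the counter-clockwise side of the bar. Next: centre, descend, then turn clockwise.

Request:
{"op": "send_rows", "data": {
  "deltas": "0.6 -0.8 0 0 -1; 0 0 -3 0 -1; 0 0 -3.4 0 -1; 0 0 0 0 -1"
}}

```text
clock: 2.15
ee_pos: [0.5411, 0.1583, 0.2414]
eef_rot: [-0.551, 0.835, 0.001, -0.003]
force: [-0.1, 0.7, 0.5]
gripper_width: 0.0918
gripper_force: 0.0
```

Request:
{"op": "send_rows", "data": {
  "deltas": "0 0 0 -0.13 -1; 0 0 0 -0.13 -1; 0 0 0 -0.13 -1; 0 0 0 -0.13 -1; 0 0 0 -0.13 -1"
}}

```text
clock: 2.78
ee_pos: [0.5428, 0.1582, 0.2455]
eef_rot: [-0.254, 0.967, -0.0, -0.0]
force: [-3.8, -1.5, -1.4]
gripper_width: 0.0921
gripper_force: 3.0
```

Request:
{"op": "send_rows", "data": {
  "deltas": "0 0 0 -0.16 -1; 0 0 0 -0.16 -1; 0 0 0 -0.16 -1; 0 0 0 -0.16 -1; 0 0 0 -0.16 -1"
}}

```text
clock: 3.4
ee_pos: [0.5412, 0.1585, 0.2449]
eef_rot: [0.143, 0.99, -0.001, -0.002]
force: [-7.2, 0.1, -0.3]
gripper_width: 0.0921
gripper_force: 2.9
```

Request:
{"op": "send_rows", "data": {
  "deltas": "0 0 0 -0.16 -1; 0 0 0 -0.16 -1; 0 0 0 -0.16 -1; 0 0 0 -0.16 -1; 0 0 0 -0.16 -1"
}}

```text
clock: 4.03
ee_pos: [0.5416, 0.1599, 0.2449]
eef_rot: [0.517, 0.856, 0.0, -0.002]
force: [-4.0, 5.3, -2.2]
gripper_width: 0.0921
gripper_force: 2.8
```

Request:
{"op": "send_rows", "data": {
  "deltas": "0 0 0 -0.16 -1; 0 0 0 -0.16 -1; 0 0 0 -0.16 -1; 0 0 0 -0.16 -1; 0 0 0 -0.16 -1"
}}

```text
clock: 4.65
ee_pos: [0.543, 0.1601, 0.2454]
eef_rot: [0.81, 0.587, 0.001, -0.001]
force: [-0.3, 4.8, -3.1]
gripper_width: 0.0919
gripper_force: 2.8
```

Request:
{"op": "send_rows", "data": {
  "deltas": "0 0 0 -0.16 -1; 0 0 -0.1 -0.16 -1; 0 0 -0.1 -0.16 -1; 0 0 0 -0.16 -1; 0 0 0 -0.16 -1"
}}

```text
clock: 5.28
ee_pos: [0.5426, 0.1591, 0.2444]
eef_rot: [0.974, 0.225, -0.0, -0.001]
force: [-6.1, 1.4, 1.7]
gripper_width: 0.0916
gripper_force: 3.2
```

Request:
{"op": "send_rows", "data": {
  "deltas": "0 0 0 -0.16 -1; 0 0 0 -0.16 -1; 0 0 0 -0.16 -1; 0 0 0 -0.13 -1; 0 0 0 -0.1 -1"
}}

```text
clock: 5.9
ee_pos: [0.5421, 0.1591, 0.2439]
eef_rot: [0.992, -0.127, -0.001, -0.0]
force: [-5.5, 0.8, 1.7]
gripper_width: 0.0916
gripper_force: 2.9
```

```bash
cat > st.py <<'E'
from h import *
s=sensors.sense(); m=R.from_quat(s["eef_rot"]).as_matrix(); print(s['clock'],s["ee_pos"].round(4),s["joints"].round(3),'psi',np.arctan2(m[1,1],m[0,1]),s['force'].round(1),s['torque'].round(2),s['gripper_width'],s['gripper_force'])
E
python3 st.py
```

```text
5.9 [0.5421 0.1591 0.2439] [7.100e-02 1.230e-01 1.605e+00 1.000e-03 1.415e+00 1.896e+00] psi -1.8252848110205482 [-5.5  0.8  1.7] [0.29 1.12 0.27] 0.09162159979993693 2.872718498110771
```

Request:
{"op": "send_rows", "data": {
  "deltas": "0 0 0 -0.12 -1; 0 0 0 -0.12 -1; 0 0 0 -0.12 -1; 0 0 0 -0.12 -1; 0 0 0 -0.1 -1"
}}

```text
clock: 6.52
ee_pos: [0.5415, 0.1598, 0.2436]
eef_rot: [0.914, -0.405, -0.002, -0.0]
force: [-7.7, 4.3, 1.1]
gripper_width: 0.0921
gripper_force: 3.2
```

```bash
python3 st.py
```

```text
6.525 [0.5415 0.1598 0.2436] [0.072 0.123 1.606 0.003 1.415 2.476] psi -2.4048109425573516 [-7.7  4.3  1.1] [0.72 1.43 0.38] 0.09207070018093075 3.2401252537965775
```

Request:
{"op": "send_rows", "data": {
  "deltas": "0 0 0 -0.06 -1; 0 0 0 -0.06 -1; 0 0 0 -0.06 -1; 0 0 0 -0.06 -1"
}}

```text
clock: 7.02
ee_pos: [0.5414, 0.1609, 0.2435]
eef_rot: [0.86, -0.51, -0.003, -0.001]
force: [-6.7, 6.9, 1.6]
gripper_width: 0.0919
gripper_force: 18.5
```

```bash
python3 st.py
```

```text
7.025 [0.5414 0.1609 0.2435] [0.072 0.124 1.606 0.005 1.415 2.713] psi -2.641888667392633 [-6.7  6.9  1.6] [1.3  1.39 1.81] 0.09191469576448676 18.532342314720154
```

Request:
{"op": "send_rows", "data": {
  "deltas": "0 0 0 -0.04 -1; 0 0 0 -0.03 -1; 0 0 0 0 -1"
}}

```text
clock: 7.4
ee_pos: [0.5413, 0.161, 0.2436]
eef_rot: [0.847, -0.532, -0.001, 0.0]
force: [-7.5, 4.5, 1.3]
gripper_width: 0.0917
gripper_force: 75.3
```

```bash
python3 st.py
python3 - <<'E'
from h import *
t=cam("top"); save(t,"top1"); s=cam("side"); save(s,"side1")
f=lambda im,x,y,w,h:cv2.resize(im[y:y+h,x:x+w],(400,300),interpolation=cv2.INTER_CUBIC)
w=cam("wrist"); save(w,"w2")
cv2.imwrite('pics/crops2.png',np.hstack([f(s[0],130,115,140,105),cv2.resize(w[0],(400,300))]))
E
```

```text
7.4 [0.5413 0.161  0.2436] [7.500e-02 1.240e-01 1.606e+00 1.000e-03 1.415e+00 2.768e+00] psi -2.6933189569804155 [-7.5  4.5  1.3] [0.93 1.18 7.44] 0.09173908051313562 75.25212988257408
```

View pics/crops2.png

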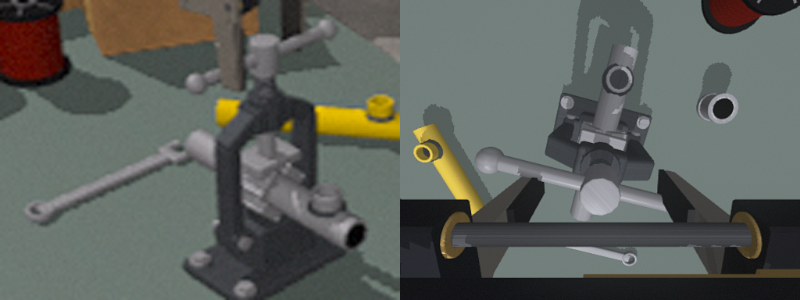

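The side crop shows the jaw seated on the pipe, and the wrist view shows the bar lying across the pipe. Torque rose to 7.4 N m without further turning, so it is at the hard stop. Next: back off, lift, and go to the magnifier.

Request:
{"op": "send_rows", "data": {
  "deltas": "0 0 0 0.1 -1; 0 0 4 0.1 -1; 0 0 4 0 -1; 0 -4 0 0.18 -1; 0 -4.5 0 0.18 -1"
}}

```text
clock: 8.18
ee_pos: [0.5439, 0.0728, 0.3253]
eef_rot: [0.959, -0.283, 0.002, -0.0]
force: [-0.0, 0.2, -0.1]
gripper_width: 0.092
gripper_force: 0.0
```

Request:
{"op": "send_rows", "data": {
  "deltas": "0.1 -4.6 0 0.18 -1; 0.1 -4.6 0 0.18 -1; 0.1 -4.6 0 0.18 -1; 0.1 -4.6 0 0.18 -1; 0.1 -4.6 0 0.18 -1"
}}

```text
clock: 8.8
ee_pos: [0.5486, -0.1584, 0.3247]
eef_rot: [0.987, 0.161, 0.001, 0.001]
force: [-0.3, 0.1, -0.4]
gripper_width: 0.0917
gripper_force: 0.0
```

Request:
{"op": "send_rows", "data": {
  "deltas": "0.2 -4.6 0 0.18 -1; 0.2 -4.6 0 0.18 -1; 0.2 -4.6 0 0.18 -1; 0.2 -4.6 -3 0.18 -1; 0.1 -0.8 -5 0.17 -1"
}}

```text
clock: 9.43
ee_pos: [0.5583, -0.3531, 0.2455]
eef_rot: [0.822, 0.569, 0.001, 0.004]
force: [-0.1, 0.2, -0.3]
gripper_width: 0.0919
gripper_force: 0.0
```

Request:
{"op": "send_rows", "data": {
  "deltas": "0 0 -2 0 -1; 0 0 0 0 -1; 0 0 0 0 -1"
}}

```text
clock: 9.8
ee_pos: [0.5584, -0.349, 0.2254]
eef_rot: [0.823, 0.567, 0.001, 0.002]
force: [0.1, 0.6, 0.6]
gripper_width: 0.0922
gripper_force: 0.0
```

```bash
python3 st.py
python3 - <<'E'
from h import *
w=cam("wrist"); save(w,"w3")
for X in [(.5556,-.3461,.01),(.5814,-.2778,.008),(.5283,-.418,.01)]: print(proj(w,X))
E
```

```text
9.8 [ 0.5584 -0.349   0.2254] [-0.742  0.371  1.348  0.     1.418 -0.378] psi -0.3640853494010765 [0.1 0.6 0.6] [-0.04  0.09  0.01] 0.09215586947753703 0.0
[253.73559752 169.2694396 ]
[253.41827091 110.99106256]
[253.95189468 224.76956734]
```

View pics/w3.png

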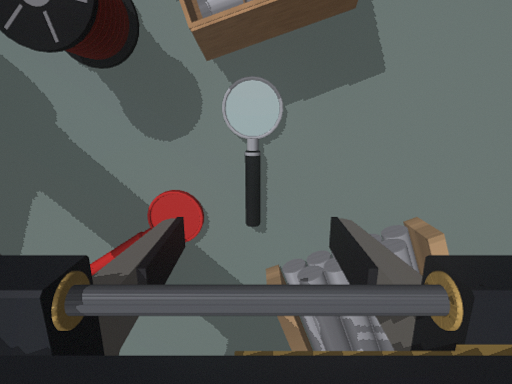

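The wrist view shows the black-handled magnifier, lens at (252.5,108) and handle end at (253.5,226), within 1–2 mm of prediction and aligned square to the jaws. The red decoy is at (176,215), clear of the fingers. Next: descend and grip.

Request:
{"op": "send_rows", "data": {
  "deltas": "-0.3 0.3 -5.5 0 -1; 0 0 -5.5 0 -1; 0 0 -5 0 -1; 0 0 -3 0 -1; 0 0 0 0 -1"
}}

```text
clock: 10.48
ee_pos: [0.5535, -0.3448, 0.0311]
eef_rot: [0.823, 0.568, -0.0, -0.001]
force: [0.1, 0.5, 0.3]
gripper_width: 0.0919
gripper_force: 0.0
```

```bash
python3 st.py
```

```text
10.475 [ 0.5535 -0.3448  0.0311] [-0.742  0.562  1.496 -0.     1.087 -0.378] psi -0.3637870724698424 [0.1 0.5 0.3] [-0.05  0.11 -0.02] 0.09188404443523127 0.0
```

Request:
{"op": "send_rows", "data": {
  "deltas": "0.1 -0.1 -1.0 0 -1; 0 0 0 0 -1"
}}

```text
clock: 10.72
ee_pos: [0.556, -0.3476, 0.0236]
eef_rot: [0.823, 0.568, 0.0, 0.001]
force: [0.0, -0.8, -0.0]
gripper_width: 0.0919
gripper_force: 0.0
```

Request:
{"op": "send_rows", "data": {
  "deltas": "0 0 0 0 -1"
}}

```text
clock: 10.85
ee_pos: [0.5558, -0.3475, 0.0235]
eef_rot: [0.823, 0.568, 0.0, 0.001]
force: [0.2, 0.4, 0.2]
gripper_width: 0.0919
gripper_force: 0.0
```

Request:
{"op": "send_rows", "data": {
  "deltas": "0 0.1 -0.7 0 -1; 0 0 0 0 -1; 0 0 0 0 0.2; 0 0 0 0 1; 0 0 0 0 1"
}}

```text
clock: 11.48
ee_pos: [0.5552, -0.3459, 0.0152]
eef_rot: [0.823, 0.568, 0.0, 0.0]
force: [0.2, -0.3, 0.4]
gripper_width: 0.0637
gripper_force: 0.0
```

Request:
{"op": "send_rows", "data": {
  "deltas": "0 0 0 0 1; 0 0 0 0 1; 0 0 0 0 1; 0 0 0 0 1"
}}

```text
clock: 11.98
ee_pos: [0.5551, -0.3459, 0.0152]
eef_rot: [0.823, 0.568, -0.0, -0.0]
force: [-0.4, 0.7, -0.5]
gripper_width: 0.0239
gripper_force: 0.0
```

```bash
python3 st.py
```

```text
11.975 [ 0.5551 -0.3459  0.0152] [-0.742  0.587  1.495 -0.     1.059 -0.378] psi -0.3637087001566445 [-0.4  0.7 -0.5] [-0.03  0.09 -0.  ] 0.023856195134946325 0.0
```

Request:
{"op": "send_rows", "data": {
  "deltas": "0 0 0 0 1; 0 0 0 0 1; 0 0 0 0 1"
}}

```text
clock: 12.35
ee_pos: [0.5551, -0.3459, 0.0152]
eef_rot: [0.823, 0.568, -0.0, -0.0]
force: [-0.0, 0.0, -0.4]
gripper_width: 0.0193
gripper_force: 30.0
```

Request:
{"op": "send_rows", "data": {
  "deltas": "0 0 2 0 1; 0 0 4 0 1; 0 0 5 0 1; 0 0 5 0 1; 0 0 4 0 1"
}}

```text
clock: 12.98
ee_pos: [0.5555, -0.3462, 0.2192]
eef_rot: [0.823, 0.568, 0.0, 0.002]
force: [1.2, -0.1, -2.2]
gripper_width: 0.0191
gripper_force: 30.0
```

```bash
python3 st.py
python3 - <<'E'
from h import *
w=cam("wrist"); save(w,"w4")
g=w[0]; s=cam("side"); save(s,"side2"); t=cam("top"); save(t,"top2")
cv2.imwrite('pics/c4.png',np.hstack([cv2.resize(g,(400,300)),cv2.resize(s[0][180:330,240:440],(400,300))]))
E
```

```text
12.975 [ 0.5555 -0.3462  0.2192] [-0.742  0.366  1.367  0.     1.405 -0.378] psi -0.36372910385970547 [ 1.2 -0.1 -2.2] [-0.13  0.05 -0.01] 0.019148804869246288 29.997574388980865
```

View pics/c4.png

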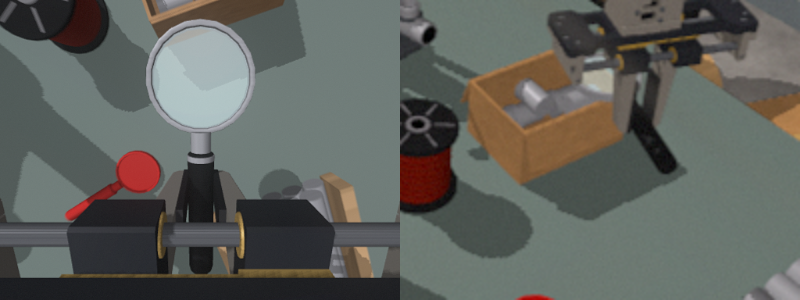

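The grip holds: 30 N, opening 19 mm, magnifier lifted. The lens in the wrist view is at about (256,97) px. I'll measure its offset in the tool frame and its tilt, and re-measure the socket in the views without the arm.

Run:
```python
from h import *
w=load('w4'); im=w[0]
hsv=cv2.cvtColor(im,cv2.COLOR_BGR2HSV)
# lens glass: brighter, from flood segmentation around centre -> use edges: HoughCircles
g=cv2.medianBlur(cv2.cvtColor(im,cv2.COLOR_BGR2GRAY),3)
print(cv2.HoughCircles(g,cv2.HOUGH_GRADIENT,1,200,param1=100,param2=20,minRadius=50,maxRadius=80))
p=np.array([.5555,-.3462]); a=-.3637+np.pi/2; u=np.array([np.cos(a),np.sin(a)]); n=np.array([-u[1],u[0]])
for dz in (-.0102,-.0052,):
  z=.2192+dz
  for L in (.071,.073,.075):
    q=[proj(w,[*(p+L*u+.038*np.array([np.cos(t)*u[0]-np.sin(t)*u[1],np.cos(t)*u[1]+np.sin(t)*u[0]])),z]) for t in (0,np.pi/2,np.pi,-np.pi/2)]
    print(dz,L,np.round(proj(w,[*(p+L*u),z]),1),np.round(q,1).tolist())
t1=load('top1');s1=load('side1')
cv2.imwrite('pics/sock.png',np.hstack([cv2.resize(t1[0][165:215,210:260],(400,400),interpolation=cv2.INTER_CUBIC),cv2.resize(s1[0][160:210,220:270],(400,400),interpolation=cv2.INTER_CUBIC)]))
w2=load('w2'); cv2.imwrite('pics/sock2.png',0*im)
print(cv2.HoughCircles(cv2.cvtColor(w2[0],cv2.COLOR_BGR2GRAY)[60:150,240:320],cv2.HOUGH_GRADIENT,1,100,param1=100,param2=12,minRadius=8,maxRadius=25), proj(w2,[.5568,.0723,.13]))
```

```text
[[[256.5  92.5  68.2]
  [137.5 304.5  50.7]
  [362.5 276.5  57. ]]]
-0.0102 0.071 [258.  112.3] [[258.0, 36.4], [189.1, 112.3], [257.9, 179.6], [326.7, 112.4]]
-0.0102 0.073 [258.  108.6] [[258.1, 32.1], [188.9, 108.6], [257.9, 176.3], [327.0, 108.6]]
-0.0102 0.075 [258.  104.8] [[258.1, 27.8], [188.6, 104.8], [257.9, 172.9], [327.2, 104.8]]
-0.0052 0.071 [258.  112.2] [[258.1, 33.8], [187.0, 112.2], [258.0, 181.5], [329.0, 112.3]]
-0.0052 0.073 [258.  108.4] [[258.1, 29.4], [186.8, 108.4], [258.0, 178.1], [329.2, 108.4]]
-0.0052 0.075 [258.1 104.5] [[258.1, 24.9], [186.5, 104.4], [258.0, 174.6], [329.4, 104.5]]
[[[38.5 42.5 20.5]]] [282.20881837  97.85873515]
```

View pics/sock.png

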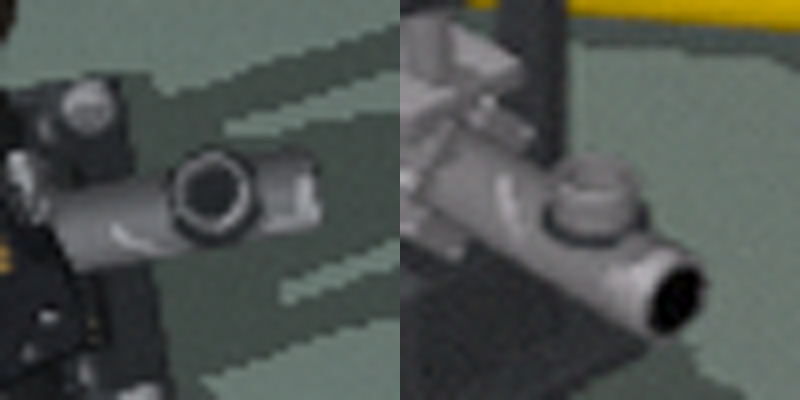

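Run:
```python
from h import *
t=load('top1');s=load('side1');w=load('w2')
r=[ray(t,(236.5,189.1)),ray(s,(244.5,182.3)),ray(w,(279.5,102.5))]
for k in ([0,1],[0,2],[1,2],[0,1,2]):
    x,e=tri([r[i] for i in k]); print(k,x.round(4),np.round(e,4))
for a,c in zip(r,'tsw'):
    p,d=a; print(c,(p+d*(.128-p[2])/d[2]).round(4))
```

```text
[0, 1] [0.5578 0.073  0.1267] [0.0001 0.0001]
[0, 2] [0.5577 0.0748 0.1215] [0.0017 0.0017]
[1, 2] [0.5581 0.0757 0.1251] [0.0014 0.0014]
[0, 1, 2] [0.5579 0.0746 0.1255] [0.0015 0.001  0.0021]
t [0.5575 0.0729 0.128 ]
s [0.5568 0.0713 0.128 ]
w [0.5571 0.0767 0.128 ]
```

The socket mouth is at about (0.557, 0.074, 0.128), and the lens sits about 77 mm ahead of the TCP. I'll carry it with the handle along the pipe, pointing away from the vise, and hover high first.

Request:
{"op": "send_rows", "data": {
  "deltas": "0.2 2 0 0.06 1; 0.2 3.5 0 0.06 1; 0.2 4 0 0.06 1; 0.2 4 0 0.06 1; 0.2 4 0 0.06 1"
}}

```text
clock: 13.75
ee_pos: [0.5636, -0.1675, 0.2123]
eef_rot: [0.728, 0.686, -0.001, -0.003]
force: [-0.2, -0.0, -2.0]
gripper_width: 0.019
gripper_force: 30.0
```

Request:
{"op": "send_rows", "data": {
  "deltas": "0.2 4 0 0.06 1; 0.2 4 0 0.06 1; 0.2 4 0 0.06 1; 0 3 0 0.06 1; 0 2 0 0 1"
}}

```text
clock: 14.38
ee_pos: [0.5693, 0.0017, 0.2128]
eef_rot: [0.641, 0.767, -0.001, -0.002]
force: [0.0, 0.5, -1.9]
gripper_width: 0.0191
gripper_force: 30.0
```

Request:
{"op": "send_rows", "data": {
  "deltas": "0 0 0 0 1; 0 0 -1.5 0 1; 0 0 0 0 1; 0 0 0 0 1"
}}

```text
clock: 14.88
ee_pos: [0.571, -0.0017, 0.1998]
eef_rot: [0.643, 0.766, -0.0, -0.0]
force: [1.0, 0.2, -0.9]
gripper_width: 0.0192
gripper_force: 30.0
```

```bash
python3 st.py
python3 - <<'E'
from h import *
t=cam("top");s=cam("side");w=cam("wrist")
for c,n in zip((t,s,w),("top3","side3","w5")): save(c,n)
f=lambda im,x,y,k:cv2.resize(im[y:y+60,x:x+60],(400,400),interpolation=cv2.INTER_CUBIC)
a=proj(t,[.5573,.074,.19]);b=proj(s,[.5573,.074,.17]);print(a,b)
cv2.imwrite('pics/c5.png',np.hstack([f(t[0],205,155,0),cv2.resize(s[0][125:195,205:275],(400,400),interpolation=cv2.INTER_CUBIC)]))
E
```

```text
14.875 [ 0.571  -0.0017  0.1998] [-0.214  0.171  1.64  -0.     1.331 -0.389] psi 0.1749376746152937 [ 1.   0.2 -0.9] [-0.12  0.05  0.01] 0.019186261682161206 29.99768614768982
[234.50544941 185.42751806] [244.10259708 168.80549268]
```

View pics/c5.png

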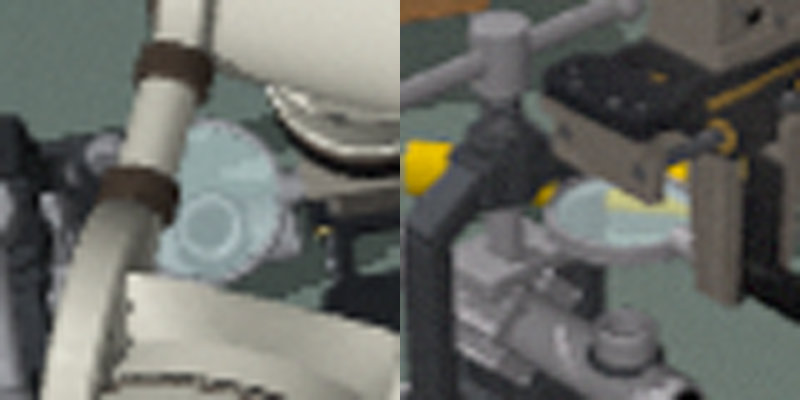

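The top view shows the lens rim's right edge at crop x≈280, with the socket ring visible through the glass. In the side view the lens sits above and behind the socket at crop (545..690, 165..260). I'll compare the rims with the projection of the ideal pose.

Run:
```python
from h import *
th=np.linspace(0,2*np.pi,73); C=np.array([.5573,.074,.1896])
for n in("top3","side3","w5"):
    c=load(n); q=np.array([proj(c,C+[.038*np.cos(a),.038*np.sin(a),0]) for a in th]); lo,hi=q.min(0),q.max(0)
    if n=="top3": k,o=400/60,(205,155)
    elif n=="side3": k,o=400/70,(205,125)
    else: k,o=1,(0,0)
    print(n,'crop L,T,R,B',((lo-o)*k).round(1),((hi-o)*k).round(1),'px/mm',k*np.linalg.norm(proj(c,C+[0,.001,0])-proj(c,C)))
w=load("w5")
g=cv2.medianBlur(cv2.cvtColor(w[0],cv2.COLOR_BGR2GRAY),3)
print(cv2.HoughCircles(g[:190],cv2.HOUGH_GRADIENT,1,200,param1=100,param2=20,minRadius=60,maxRadius=80))
print('socket proj in wrist',proj(w,[.5573,.074,.128]))
cv2.imwrite('pics/c6.png',cv2.resize(w[0][10:200,150:360],(800,724))[:600])
```

```text
top3 crop L,T,R,B [110.5 118.4] [283.2 288.5] px/mm 2.271671085528419
side3 crop L,T,R,B [142.6 174.6] [304.2 256.9] px/mm 1.4726355619409934
w5 crop L,T,R,B [188.9  25.7] [327.3 170.7] px/mm 1.9013451900227967
[[[255.5  98.5  63.9]]]
socket proj in wrist [257.70963347 106.20814943]
```

View pics/c6.png

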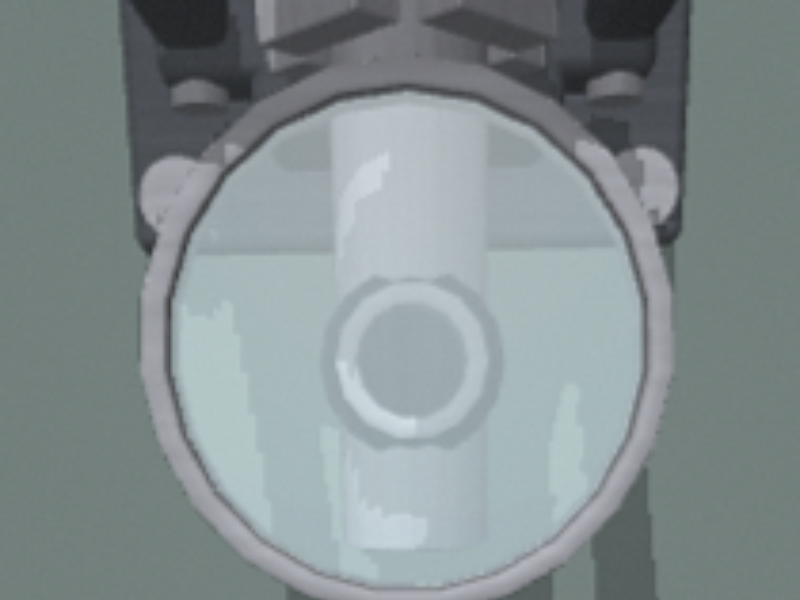

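In the wrist view the lens rim spans x 187–326 and y 25–170 px, matching a level lens at the intended place to under 1 mm. The socket ring shows through the glass at (258,104), within about 2 mm of the prediction. Next: descend 3.8 cm gently.

Request:
{"op": "send_rows", "data": {
  "deltas": "0 0 -1 0 1; 0 0 -1 0 1; 0 0 -1 0 1; 0 0 -0.6 0 1; 0 0.1 -0.2 0 1"
}}

```text
clock: 15.65
ee_pos: [0.5708, 0.0002, 0.1615]
eef_rot: [0.642, 0.767, -0.0, -0.0]
force: [-0.8, -0.1, -1.7]
gripper_width: 0.0194
gripper_force: 30.0
```

Request:
{"op": "send_rows", "data": {
  "deltas": "0 0 0 0 1; 0 0 0 0 1; 0 0 0 0 1; 0 0 0 0 1; 0 0 0 0 1"
}}

```text
clock: 16.27
ee_pos: [0.5712, 0.0001, 0.1623]
eef_rot: [0.642, 0.767, 0.0, 0.0]
force: [0.4, -0.9, -1.7]
gripper_width: 0.0191
gripper_force: 30.0
```

```bash
python3 st.py
python3 - <<'E'
from h import *
w=cam("wrist"); s=cam("side"); save(w,"w6"); save(s,"side4")
f=sensors.sense(); p=f["ee_pos"]; C=np.array([p[0]-.0141,p[1]+.0755,p[2]-.0102]);print('lens est',C, 'minus socket',C-[.5573,.0748,.128],np.abs(f["qd"]).max())
cv2.imwrite('pics/c7.png',np.hstack([cv2.resize(w[0][10:200,150:360],(400,362)),cv2.resize(s[0][125:195,205:282],(398,362),interpolation=cv2.INTER_CUBIC)]))
E
```

```text
16.275 [5.712e-01 1.000e-04 1.623e-01] [-0.211  0.207  1.677 -0.     1.258 -0.388] psi 0.17632057946978616 [ 0.4 -0.9 -1.7] [-0.07  0.    0.07] 0.019073470630307954 29.997612833976746
lens est [0.55703784 0.07558983 0.1520032 ] minus socket [-0.00026216  0.00078983  0.0240032 ] 0.0019222010660433979
```

View pics/c7.png

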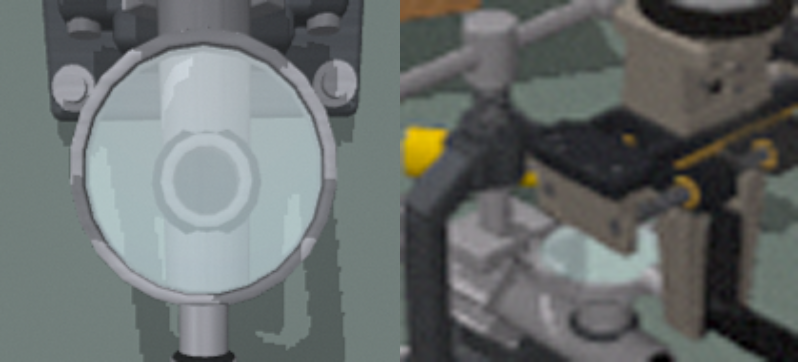

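The lens is level, with the socket ring centred in it allowing for parallax, about 24 mm above the mouth and steady. Handing in.

```bash
python3 -c "
from workcell import arm
print(arm.close_job())"
```

```text
the job is handed in; nothing more can be done
None
```

The T-bar is turned to its hard stop with the jaw down on the pipe, and the magnifier is held still and level about 24 mm above the socket mouth, centred to within about 2–3 mm by my measurements. I handed the job in at about 16 s of the 61 s allowed; the hand-in gave back no verdict.

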